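Start and close the screw cap of a coolant-mist tank

TASK

The cap on the small coolant tank has only been set on top of its screw thread. Without lifting it off, turn it gently backward (counter-clockwise from above) until it drops into the start of the thread, then screw it forward (clockwise) against its spring seal until it is fully home at the stop, and let go. Do not force the thread at any time, and leave the steel blanks and the scraper where they are.

Things in the scene. Friction and masses are not known exactly. Their poses are not given: they have to be found in the camera images.
- tank: Fixed cream steel tank, 130 x 190 x 85 mm (x, y, z), origin under its centre on the table. The upright filler neck with the cap stands on its flat top, 35 mm to the tank's +y side; a low brass breather, 22 mm high, stands 101 mm from the neck's axis on the -y side.
- neck_foot (a point): Foot of the steel filler neck on its axis, 85 mm above the table, z up. Neck 40 mm across, 26 mm high, hidden by the cap. A spring seal on its top (about 1.8 N/mm) bears on the cap only once it has dropped. Thread and stops are rigid; the cap may load them and the seal by no more than 45 N in all: about 0.4 N m of turning at a stop, so stop turning as soon as one is felt.
- neck_thread (a point): On the neck's axis, 22 mm above its foot: level of the flat tops of four equal thread ribs, a quarter turn apart, 50 mm across. Each rib spans 52 degrees, its underside falling 5 mm clockwise (from above) to an 8 degree wide upright stop; behind its high end a gap of 30 degrees before the next stop. The ribs' turn about the axis is NOT that of this point and is not measured.
- cap_grip (a point): Centre of the round rubber-faced knob of the loose cap, on its axis, z up. Knob 56 mm across, 28 mm high: its top is 14 mm above this point, the skirt's top 14 mm below. Skirt 62 mm across, 30 mm high; 0.21 to 0.31 kg. Height of this point over neck_foot: 63 mm at the start, resting on the ribs; about 53 mm once dropped into the gaps; 49 mm screwed home.
- cap_pins (a point): On the cap's axis, 38 mm below cap_grip: level of the four 6 mm steel pins inside the skirt, on this point's x and y axes, that ride on the ribs with 1.5 mm sideways play. They drop after a 10 to 55 degree counter-clockwise turn, with 14 degrees free (less off-centre) turn in the gap; home is then 50 to 70 degrees clockwise, pins on the stops. Clockwise from the start only jams on the stops.
- billet0_center (a point): Bystander: plain round steel blank standing on the table, 36 mm across, 55 mm high; point at its centre.
- billet1_center (a point): Bystander: second round steel blank, same size; point at its centre.
- scraper_grip (a point): Bystander: wooden-handled hand scraper, 170 mm long, lying on the table; point in its handle.
Things that resemble listed ones, but are neither listed nor needed, are in the scene too. There is more than one size of the part that bears cap_grip; the job needs the smaller. Several things have the shape of the tank; the one meant has the colours described above.

How it is judged:
By the outcome, as a careful person would: the job done as asked, in the order asked, and still so for the second after the job is handed in, with the robot touching nothing.
It also fails if it takes over 67 s, if anything falls off the work surface, if the arm or the gripper's body presses on something with over 40 N, if the wrist force passes 120 N, or if a joint passes its speed limit or range.

ROBOT

A 6-joint arm with a two-finger parallel gripper is mounted at the origin on the work surface. World frame = base frame: x ahead of the robot, y to its left, z up, the work surface at z = 0. Lengths are in m, angles in degrees, forces in N, time in s.
With the tool pointing down it reaches from about 0.3 to 0.85 m from the base axis. Payload 5.4 kg.
Tool frame: the origin (TCP) lies at the very end of the fingers, on their centre line; the grasp point (between the pads) lies 19 mm behind it; z points along the fingers, y is the direction in which the jaws open and shut (so a half turn about z gives the same grasp; the last joint's range is limited). The gripper opens to 85 mm and grips with 20 to 120 N. Pads are 22 mm wide; open, the fingers measure 114 mm over their backs; the gripper's body (76 mm by 85 mm) begins 54 mm behind the grasp point. The pads swing forward as they close: fully open they stand 13 mm farther back than shut.
Start: joints at [-81.194, 9.076, 91.501, -0, 79.423, -12.038], TCP at [0.205, -0.537, 0.231] pointing down, gripper open.
Joint ranges: [-166.64, 166.64], [-54.1, 131.32], [10.49, 154.53], [-73.88, 253.88], [9.74, 151.15], [-171.62, 171.62]. Speed limits (degrees/s): [147.25, 147.25, 180, 180, 180, 180].

INTERFACE

Orientations are given as a 3x3 rotation matrix whose columns are the frame's x, y, z axes.
In Python, from workcell import r gives the robot as it stands.
- The arm moves only by the tool drive_tool, never from a script. Its argument "moves" is one flat list of numbers, 7 for each row, row after row: the shift along the tool's x, y, z normalised to -1 to 1, where 1 is 0.03 m, then the turn, a rotation vector about the tool's x, y, z normalised to -1 to 1, where 1 is 6 degrees, then the opening, from 0 (shut) to 1 (fully open). A call has 1 to 12 rows; each row shifts and turns the pose as measured when the row begins, along the tool's axes as they then stand; what a row does not reach is not made up. A row lasts 1/12 s, in which the tool goes at most 41.7 mm and 7.16 degrees, less where a joint would pass 70% of its speed; a pose out of reach is approached as far as the arm can. A call with a number of a shift or a turn outside -1 to 1 is refused whole. A call with a gripper value outside its range is refused whole. The fingers move at their own pace and stop on an object; the grip force is fixed at half the most. Time passes only in rows, so rows that do not move let the fingers close. It gives the time, the measured TCP pose, the force and the opening at its end, in the units of the state.
- r.get_state(): the state, without advancing time (a new reading comes with each control period).
- r.read_camera(name): name is "side" or "top" or "wrist"; returns the picture (384x512x3 uint8, red, green, blue); there is no depth.
- r.camera_model(name): a dict with "fx", "fy", "cx", "cy" (pixels), "R" (3x3) and "t" (3): a world point X has camera coordinates R X + t. Camera axes: x right, y down, z forward; pixel columns grow to the right and rows downward; lengths in m; the calibration is good to about 2 mm. A picture is of the moment at which its call begins: read the wrist's pose just before it. camera_model takes no time and is no camera call; for the wrist camera it gives the pose at the moment of the call.
- r.hand_in(): hands the job in, once; it reports no verdict.
The state is a dict: "time_s": time; "qpos": joint angles; "dq": joint speeds; "joint_torque": joint torques, N m; "tool_pos": TCP position; "orientation": TCP orientation; "force": force on the tool from outside, world axes, zero at the start; "torque": the same for the moment, N m; "grip_width": finger opening in m.
Only numpy, scipy, OpenCV 4.12 (cv2) and the standard library are available. Lean on these libraries where they do the work, as an engineer would, in place of code of your own. Each camera call takes 0.05 s, during which the arm holds its last target.

## Working session

There is one attempt and no reset: what is moved stays moved. The work goes in short steps, Python scripts to look and compute and a tool call to move; the robot and the scene stay as the last step left them, time stands still between calls to the robot, and variables do not carry over. Pictures are saved under pics/ and viewed, and the job is handed in when it is done.

Besides the shell and the picture viewer there is one more tool, called after "Call:" as a command line: name --argument value ..., lists and objects as JSON in quotes. drive_tool: Moves the arm, as the interface text tells. Scaled input: -1 to 1 covers 0.03 m each way for a shift and 6 degrees each way for a turn. Its arguments: {"type":"object","properties":{"moves":{"type":"array","items":{"type":"number"}}},"required":["moves"]}

```bash
mkdir -p pics; ls
python3 - <<'E'
from workcell import r
import cv2
for n in ["top","side"]:
    im=r.read_camera(n); cv2.imwrite(f"pics/{n}0.png",im[:,:,::-1])
    m=r.camera_model(n); print(n,m)
s=r.get_state(); print(s)
E
```

```text
pics
top {'fx': 411.4677264704039, 'fy': 411.4677264704039, 'cx': 254.04591787581555, 'cy': 198.71693984868563, 'R': array([[-0.02066426, -0.99921233,  0.0338778 ],
       [-0.99156533,  0.01614606, -0.12859823],
       [ 0.12794995, -0.03624944, -0.99111795]]), 't': array([-0.04097975,  0.54012292,  0.99439533])}
side {'fx': 384.06933117841436, 'fy': 384.06933117841436, 'cx': 256.12464541135535, 'cy': 188.6327902343785, 'R': array([[-0.91588025, -0.40138353, -0.00739142],
       [-0.213654  ,  0.50293987, -0.83749833],
       [ 0.33987547, -0.76546897, -0.54638989]]), 't': array([0.43832306, 0.23716836, 0.81554382])}
{'time_s': 0.1, 'qpos': array([-8.11938653e+01,  9.10961162e+00,  9.15678275e+01, -3.07595589e-04,
        7.94229863e+01, -1.20364498e+01]), 'dq': array([-0.0072079 , -0.11976837, -0.15151777,  0.07396487, -0.08699503,
       -0.05279655]), 'joint_torque': array([-5.40949095e-04, -3.96990108e+01, -3.32339323e+01, -1.55924313e-04,
        4.15751652e-03, -6.36612256e-06]), 'tool_pos': array([ 0.20448977, -0.53680823,  0.23038467]), 'orientation': array([[ 9.34561185e-01,  3.55802355e-01, -2.73547127e-04],
       [ 3.55802278e-01, -9.34559651e-01,  1.73128463e-03],
       [ 3.60349041e-04, -1.71532010e-03, -9.99998464e-01]]), 'force': array([-0.52541911,  0.01745403, -0.05491111]), 'torque': array([ 0.04274696, -0.04026492,  0.02605325]), 'grip_width': 0.08534614496067233}
```

View pics/top0.png

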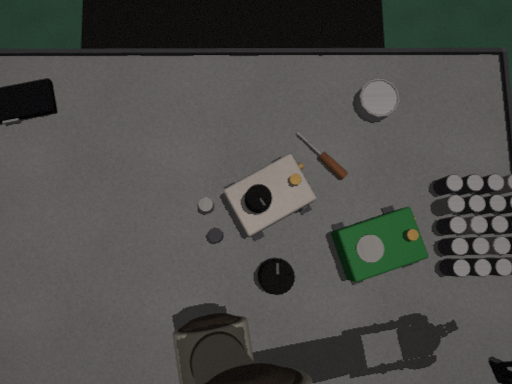

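View pics/side0.png

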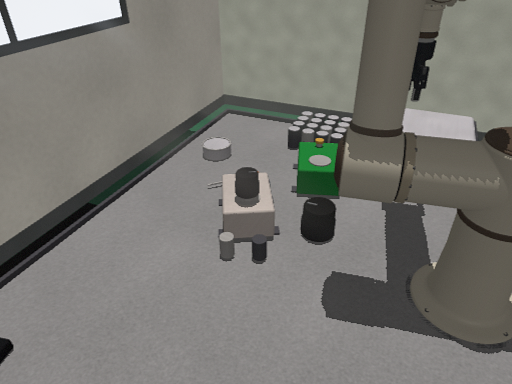

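Candidates:
- Caps, top view: black knob on the cream tank at (258,198), and a larger black cap on the table at (276,276), which is a decoy.
- Tanks: cream at (270,195) and green at (380,245). I choose the cream tank with its cap.
- Bystanders: blanks at (206,205) and (215,236), scraper at (330,163).

Next is a close crop to check the choice.

Run:
```python
import cv2,numpy as np
a=cv2.imread("pics/top0.png")[140:260,190:330];b=cv2.imread("pics/side0.png")[150:270,195:345]
f=lambda x:cv2.convertScaleAbs(cv2.resize(x,(400,400*x.shape[0]//x.shape[1]),interpolation=cv2.INTER_CUBIC),alpha=1.8)
a=f(a);b=f(b);h=min(len(a),len(b));cv2.imwrite("pics/crop0.png",np.hstack([a[:h],b[:h]]))
```

```text
(no output)
```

View pics/crop0.png

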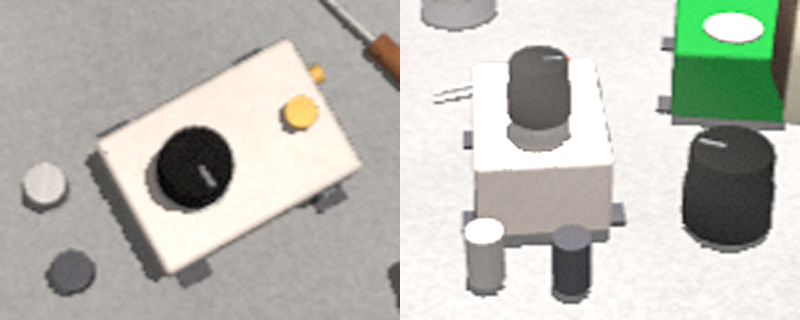

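```bash
cat > h.py <<'E'
import numpy as np,cv2
def proj(m,X):
    c=np.atleast_2d(X)@m["R"].T+m["t"]
    return np.c_[m["fx"]*c[:,0]/c[:,2]+m["cx"],m["fy"]*c[:,1]/c[:,2]+m["cy"]]
def ray(m,uv,z):
    d=m["R"].T@np.array([(uv[0]-m["cx"])/m["fx"],(uv[1]-m["cy"])/m["fy"],1]);o=-m["R"].T@m["t"]
    return o+d*(z-o[2])/d[2]
def sil(m,x,y,zg,S=8):
    t=np.linspace(0,2*np.pi,60);im=np.zeros((384*S//4,512*S//4),np.uint8)
    im=np.zeros((384*4,512*4),np.uint8)
    for rr,z0,z1 in((.028,-.014,.014),(.031,-.044,-.014)):
        P=np.vstack([np.c_[x+rr*np.cos(t),y+rr*np.sin(t),0*t+zg+z] for z in(z0,z1)])
        p=(proj(m,P)*4+1.5).astype(np.float32)
        cv2.fillConvexPoly(im,cv2.convexHull(p).astype(np.int32),255)
    return cv2.resize(im,(512,384),interpolation=cv2.INTER_AREA)/255.
E
python3 - <<'E'
from h import *
from workcell import r
from scipy.optimize import minimize
mt=r.camera_model("top");ms=r.camera_model("side")
T=cv2.imread("pics/top0.png").astype(float).max(2);Sd=cv2.imread("pics/side0.png").astype(float).max(2)
print(T[185:212:3,245:275:3].astype(int));print(Sd[165:205:4,228:268:4].astype(int))
x0=ray(mt,(258,198),.15);print(x0)
# tank corners guess from top crop
for c in [(99,147),(290,40),(361,163),(170,270)]:
    print(ray(mt,(190+c[0]/2.857,140+c[1]/2.857),.085)[:2].round(4))
mT=np.clip((120-T)/70,0,1)
w=np.zeros_like(mT);w[178:218,238:280]=1
def cT(p): return (((sil(mt,p[0],p[1],.148)-mT)*w)**2).sum()
b=minimize(cT,x0[:2],method="Nelder-Mead",options=dict(initial_simplex=[x0[:2],x0[:2]+[.008,0],x0[:2]+[0,.008]]))
print(b.x,b.fun)
print("side proj knob",proj(ms,[[*b.x,.162],[*b.x,.148],[*b.x,.104]]),"top",proj(mt,[[*b.x,.162]]))
o=cv2.imread("pics/side0.png");s=sil(ms,*b.x,.148);cs,_=cv2.findContours((s>.5).astype(np.uint8),0,1);cv2.drawContours(o,cs,-1,(0,0,255),1)
o2=cv2.imread("pics/top0.png");s=sil(mt,*b.x,.148);cs,_=cv2.findContours((s>.5).astype(np.uint8),0,1);cv2.drawContours(o2,cs,-1,(0,0,255),1)
f=lambda x:cv2.convertScaleAbs(cv2.resize(x,(400,400),interpolation=cv2.INTER_NEAREST),alpha=2)
cv2.imwrite("pics/fit0.png",np.hstack([f(o2[160:240,218:298]),f(o[150:230,208:288])]))
E
```

```text
[[142 144 134  48  22  22  63 145 146 145]
 [143 121  19  16  16  12  20  21 133 147]
 [143  16  19  18  19  17  16  22  29 146]
 [ 43  18  16  16  18  20  19  15  17 145]
 [ 13  14  17  16  15  21  18  18  13 120]
 [  5  14  19  18  21  59  34  16  20 130]
 [ 22   7  16  18  14  18  78  15  13 149]
 [ 57   7  18  15  14  16  19  14  82 151]
 [ 69  41   7   6   8   9  16  61 149 150]]
[[138 139 140 143 141 142 141 140 136 135]
 [141 140 145  58  57  55  50 118 141 138]
 [135 136  58  61  59  59  54  51 193 190]
 [188 188  54  61  63  59  57  49 190 190]
 [187 187  55  62  59  58  56  54 196 189]
 [187 190  56  59  60  58  57  55 198 191]
 [188 188  49  55  56  56  55  53 198 190]
 [190 189  38  51  54  53  54  52 195 190]
 [194 193  79  62  49  47  53  84 184 191]
 [191 191  81  79  82  84  83  82 196 194]]
[ 0.52596611 -0.05560385  0.15      ]
[0.5515 0.0205]
[ 0.6407 -0.1422]
[ 0.5345 -0.1986]
[ 0.4481 -0.0367]
[ 0.52685842 -0.0549669 ] 43.759187518144515
side proj knob [[246.66610211 172.95001186]
 [246.78337963 177.78687395]
 [247.14004531 192.49679224]] top [[257.93853109 196.88926817]]
```

View pics/fit0.png

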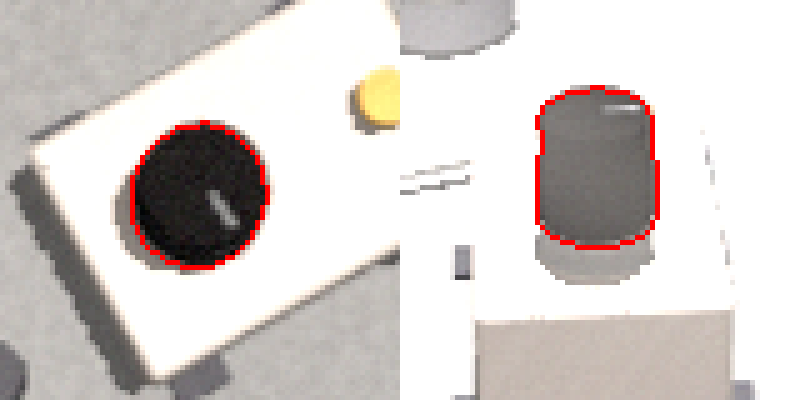

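The fit shows the knob of the small cap at about (0.527, -0.055), with its top near top-view pixel (258,197) and side-view pixel (247,173). The decoy stands separately. Now moving above the cap.

Call:
drive_tool --moves '[0.87,-0.62,0,0,0,0,1,0.87,-0.62,0,0,0,0,1,0.87,-0.62,0,0,0,0,1,0.87,-0.62,0,0,0,0,1,0.87,-0.62,0,0,0,0,1,0.87,-0.62,0,0,0,0,1,0.87,-0.62,0,0,0,0,1,0.87,-0.62,0,0,0,0,1,0.87,-0.62,0,0,0,0,1,0.87,-0.62,0,0,0,0,1,0.87,-0.62,0,0,0,0,1,0.87,-0.62,0,0,0,0,1]'

```text
time_s: 1.1
tool_pos: [0.4215, -0.2048, 0.2252]
orientation: [[0.939, 0.344, -0.005], [0.344, -0.939, 0.009], [-0.002, -0.01, -1.0]]
force: [0.2, 0.6, 0.1]
grip_width: 0.0855
```

Call:
drive_tool --moves '[0.85,-0.6,0,0,0,0,1,0.85,-0.6,0,0,0,0,1,0.85,-0.6,0,0,0,0,1,0.8,-0.55,0,0,0,0,1,0.8,-0.55,0,0,0,0,1,0.5,-0.35,0,0,0,0,1,0.3,-0.2,0,0,0,0,1,0,0,0,0,0,0,1]'

```text
time_s: 1.77
tool_pos: [0.5291, -0.0414, 0.2226]
orientation: [[0.936, 0.351, -0.009], [0.351, -0.936, 0.012], [-0.005, -0.015, -1.0]]
force: [-0.4, -0.1, 0.1]
grip_width: 0.0855
```

```bash
cat > look.py <<'E'
import sys,json
from h import *
from workcell import r
n=sys.argv[1]
s=r.get_state();m=r.camera_model("wrist");im=r.read_camera("wrist")
cv2.imwrite(f"pics/w{n}.png",cv2.convertScaleAbs(im[:,:,::-1],alpha=1.6))
np.savez(f"w{n}.npz",im=im,**m)
np.set_printoptions(precision=4,suppress=True)
print(s["time_s"],s["tool_pos"],s["orientation"].round(4),s["qpos"],s["force"],s["grip_width"])
E
python3 look.py 1
```

```text
1.7667 [ 0.5291 -0.0414  0.2226] [[ 0.9362  0.3513 -0.0094]
 [ 0.3514 -0.9362  0.0121]
 [-0.0046 -0.0147 -0.9999]] [-17.8213   3.3483  98.7044   0.506   78.6759  51.5066] [-0.3548 -0.1004  0.1347] 0.08552547890593394
```

View pics/w1.png

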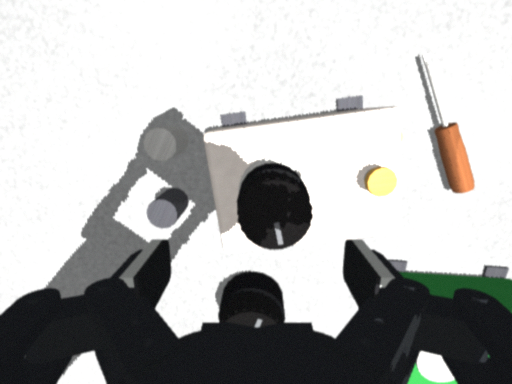

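Run:
```python
from h import *
from workcell import r
from scipy.optimize import minimize
d=np.load("w1.npz");m={k:d[k] for k in("fx","fy","cx","cy","R","t")};m={k:(float(v) if v.ndim==0 else v) for k,v in m.items()}
im=d["im"].astype(float).max(2)
print(im[206,225:325:6].astype(int),im[150:262:6,274].astype(int))
M=np.clip((im<45)*1.,0,1)
w=np.zeros_like(M);w[155:255,228:322]=1
def c(p): return (((sil(m,p[0],p[1],.148)-M)*w)**2).sum()
x0=np.array([.527,-.055])
b=minimize(c,x0,method="Nelder-Mead",options=dict(initial_simplex=[x0,x0+[.006,0],x0+[0,.006]]));print(b.x,b.fun)
mt=r.camera_model("top");ms=r.camera_model("side")
S=cv2.imread("pics/side0.png").astype(float).max(2);MS=(S<72)*1.;ws=np.zeros_like(MS);ws[160:197,225:270]=1
def c2(p): return (((sil(ms,p[0],p[1],.148)-MS)*ws)**2).sum()
b2=minimize(c2,x0,method="Nelder-Mead",options=dict(initial_simplex=[x0,x0+[.006,0],x0+[0,.006]]));print(b2.x,b2.fun)
o=cv2.convertScaleAbs(d["im"][:,:,::-1],alpha=2);s=sil(m,*b.x,.148);cs,_=cv2.findContours((s>.5).astype(np.uint8),0,1);cv2.drawContours(o,cs,-1,(0,0,255),1)
cv2.imwrite("pics/fit1.png",cv2.resize(o[140:270,200:340],None,fx=4,fy=4))
```

```text
[106 109  55  13  13  15  14  12  14  14  13  14  15  14  13 232 233] [230 225  86  17  13  23  15  14  14  13  16  11  22  46  27  27  27 163
 164]
[ 0.52941371 -0.05404404] 545.9147866205305
[ 0.52757082 -0.05538865] 35.6323567858516
```

View pics/fit1.png

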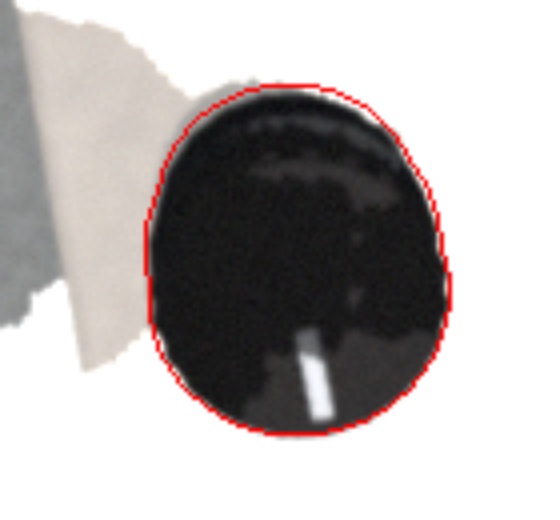

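Call:
drive_tool --moves '[-0.19,0.41,0,-0.14,0.04,0,1,0,0,0,0,0,0,1]'

```text
time_s: 1.98
tool_pos: [0.5265, -0.0582, 0.2219]
orientation: [[0.936, 0.351, -0.002], [0.351, -0.936, -0.003], [-0.003, 0.002, -1.0]]
force: [0.1, -1.1, 0.0]
grip_width: 0.0855
```

```bash
python3 look.py 2
```

```text
1.9833 [ 0.5265 -0.0582  0.2219] [[ 0.9365  0.3508 -0.0017]
 [ 0.3508 -0.9365 -0.0026]
 [-0.0025  0.0019 -1.    ]] [-19.2837   2.8187  99.3369  -0.1777  77.8866  50.2193] [ 0.1354 -1.0821  0.0474] 0.08546834548998031
```

Call:
drive_tool --moves '[0.08,-0.08,0.6,0,0,0,1,0,0,0.7,0,0,0,1,0,0,0.6,0,0,0,1,0,0,0,0,0,0,1,0,0,0,0,0,0,1]'

```text
time_s: 2.45
tool_pos: [0.527, -0.0609, 0.1656]
orientation: [[0.94, 0.341, 0.002], [0.341, -0.94, -0.003], [0.001, 0.004, -1.0]]
force: [0.1, -0.0, -0.2]
grip_width: 0.0855
```

```bash
python3 look.py 3
```

```text
2.45 [ 0.527  -0.0609  0.1656] [[ 0.9402  0.3407  0.0024]
 [ 0.3408 -0.9401 -0.0035]
 [ 0.0011  0.0041 -1.    ]] [-19.5718   5.8273 102.7691  -0.1494  71.206   50.5536] [ 0.1062 -0.0229 -0.2296] 0.08549300142189227
```

View pics/w3.png

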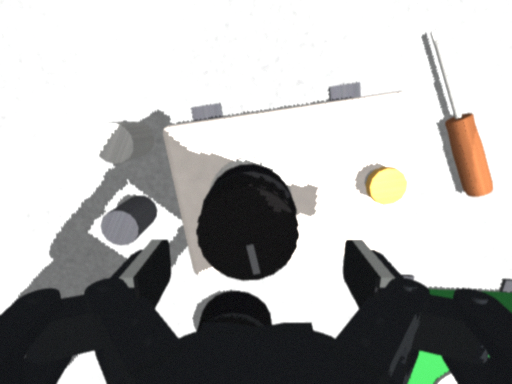

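Call:
drive_tool --moves '[0.1,-0.18,0,0,0,0,1,0,0,0,0,0,0,1]'

```text
time_s: 2.67
tool_pos: [0.5285, -0.0554, 0.1675]
orientation: [[0.941, 0.339, 0.004], [0.339, -0.941, -0.004], [0.003, 0.005, -1.0]]
force: [0.2, -0.1, -0.0]
grip_width: 0.0855
```

```bash
python3 look.py 4
python3 - <<'E'
from h import *
from scipy.optimize import minimize
d=np.load("w4.npz");m={k:d[k] for k in("fx","fy","cx","cy","R","t")};m={k:(float(v) if v.ndim==0 else v) for k,v in m.items()}
im=d["im"].astype(float).max(2)
M=(im<45)*1.
w=np.zeros_like(M);w[150:272,190:320]=1
def c(p): return (((sil(m,p[0],p[1],.148)-M)*w)**2).sum()
x0=np.array([.527,-.055])
b=minimize(c,x0,method="Nelder-Mead",options=dict(initial_simplex=[x0,x0+[.006,0],x0+[0,.006]]));print(b.x,b.fun)
o=cv2.convertScaleAbs(d["im"][:,:,::-1],alpha=2);s=sil(m,*b.x,.148);cs,_=cv2.findContours((s>.5).astype(np.uint8),0,1);cv2.drawContours(o,cs,-1,(0,0,255),1)
cv2.imwrite("pics/fit4.png",cv2.resize(o[130:310,130:400],None,fx=2.9,fy=2.9))
E
```

```text
2.6667 [ 0.5285 -0.0554  0.1675] [[ 0.9408  0.339   0.0044]
 [ 0.339  -0.9408 -0.0041]
 [ 0.0027  0.0053 -1.    ]] [-18.946    5.7504 102.6241  -0.1476  71.3137  51.2868] [ 0.2018 -0.0823 -0.0083] 0.08553790928242377
[ 0.52725981 -0.05519496] 457.29174932718183
```

View pics/fit4.png

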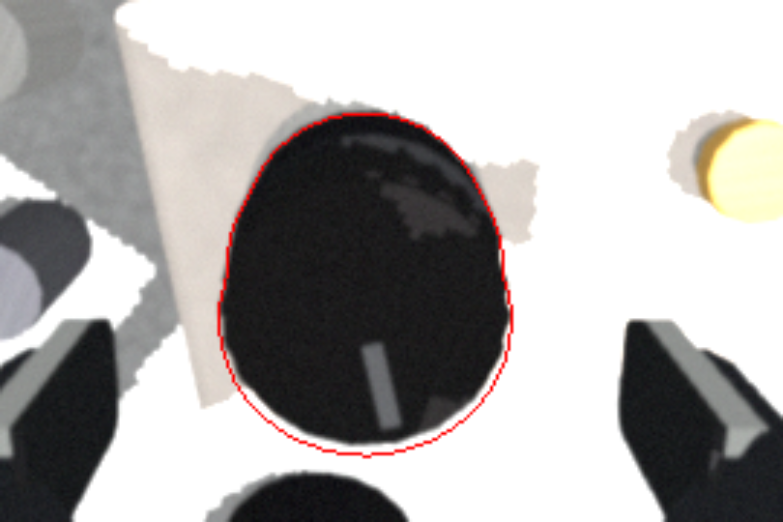

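Call:
drive_tool --moves '[-0.04,-0.02,0.6,0.05,-0.03,0,1,0,0,0.25,0,0,0,1,0,0,0,0,0,0,1,0,0,0,0,0,0,1]'

```text
time_s: 3.05
tool_pos: [0.5302, -0.0562, 0.1456]
orientation: [[0.94, 0.34, 0.007], [0.34, -0.94, -0.004], [0.006, 0.006, -1.0]]
force: [0.1, -0.2, 0.5]
grip_width: 0.085
```

Call:
drive_tool --moves '[-0.09,-0.07,0.3,0.06,-0.05,0,1,0,0,0,0,0,0,1]'

```text
time_s: 3.22
tool_pos: [0.5275, -0.0552, 0.1372]
orientation: [[0.94, 0.341, 0.001], [0.341, -0.94, 0.0], [0.001, 0.0, -1.0]]
force: [0.1, 0.7, 0.2]
grip_width: 0.0857
```

Call:
drive_tool --moves '[0,0,0,0,0,0,0,0,0,0,0,0,0,0,0,0,0,0,0,0,0,0,0,0,0,0,0,0,0,0,0,0,0,0,0,0,0,0,0,0,0,0]'

```text
time_s: 3.72
tool_pos: [0.5282, -0.0554, 0.1383]
orientation: [[0.94, 0.341, 0.003], [0.341, -0.94, -0.0], [0.003, 0.001, -1.0]]
force: [0.2, 0.2, -1.0]
grip_width: 0.0542
```

```bash
python3 look.py 5
```

```text
3.7167 [ 0.5282 -0.0554  0.1383] [[ 0.9402  0.3406  0.0031]
 [ 0.3406 -0.9402 -0.0003]
 [ 0.0028  0.0013 -1.    ]] [-19.062    7.729  103.9985   0.0469  68.1008  51.0054] [ 0.1976  0.2366 -1.0036] 0.05424731075738515
```

View pics/w5.png

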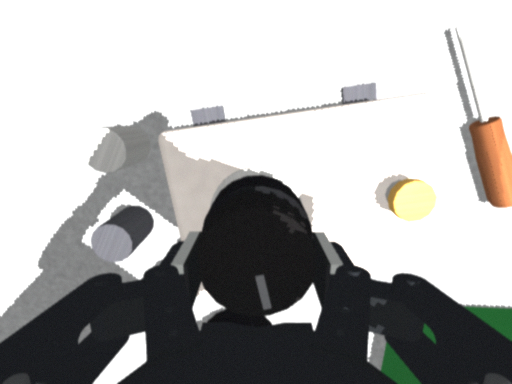

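Call:
drive_tool --moves '[0,0,0.03,0,0,0,0,0,0,0.03,0,0,0,0]'

```text
time_s: 3.93
tool_pos: [0.5285, -0.0554, 0.1381]
orientation: [[0.94, 0.341, 0.003], [0.341, -0.94, -0.0], [0.003, 0.001, -1.0]]
force: [-3.6, 1.2, 7.2]
grip_width: 0.0542
```

Call:
drive_tool --moves '[0,0,0.02,0,0,-0.4,0,0,0,0.02,0,0,-0.4,0,0,0,0.02,0,0,-0.4,0]'

```text
time_s: 4.18
tool_pos: [0.5295, -0.0552, 0.1382]
orientation: [[0.888, 0.459, 0.006], [0.459, -0.888, 0.0], [0.005, 0.003, -1.0]]
force: [-0.2, 0.2, 2.6]
grip_width: 0.0541
```

```bash
cat > st.py <<'E'
import numpy as np
from workcell import r
np.set_printoptions(precision=4,suppress=True)
s=r.get_state();o=s["orientation"]
print(s["time_s"],s["tool_pos"],"yaw",np.degrees(np.arctan2(o[1,0],o[0,0])).round(2),"z",o[:,2],"F",s["force"],"T",s["torque"],"q6",s["qpos"][5],s["grip_width"])
E
python3 st.py
```

```text
4.1833 [ 0.5295 -0.0552  0.1382] yaw 27.34 z [ 0.0059  0.0001 -1.    ] F [-0.2447  0.1986  2.5544] T [ 0.2227  0.103  -0.064 ] q6 43.576562660703885 0.054099798786345986
```

Call:
drive_tool --moves '[-0.03,-0.01,0.03,0.03,-0.05,-0.4,0,0,0,0.03,0,0,-0.4,0,0,0,0.03,0,0,-0.3,0]'

```text
time_s: 4.43
tool_pos: [0.5302, -0.0552, 0.1381]
orientation: [[0.826, 0.563, 0.003], [0.563, -0.826, 0.001], [0.003, 0.001, -1.0]]
force: [-2.7, 0.7, 5.1]
grip_width: 0.0541
```

```bash
python3 st.py
```

```text
4.4333 [ 0.5302 -0.0552  0.1381] yaw 34.27 z [ 0.0034  0.0006 -1.    ] F [-2.7055  0.7117  5.1003] T [ 0.2235  0.5333 -0.1442] q6 36.69139993694701 0.054135343697844784
```

Call:
drive_tool --moves '[-0.05,-0.03,0.03,0.02,-0.02,-0.4,0,-0.03,-0.02,0.03,0,0,-0.3,0,-0.02,-0.02,0.03,0,0,-0.2,0]'

```text
time_s: 4.68
tool_pos: [0.5291, -0.0551, 0.1382]
orientation: [[0.767, 0.642, 0.007], [0.642, -0.767, 0.001], [0.006, 0.003, -1.0]]
force: [0.3, 1.3, 3.7]
grip_width: 0.0544
```

```bash
python3 st.py
```

```text
4.6833 [ 0.5291 -0.0551  0.1382] yaw 39.94 z [ 0.0066  0.0013 -1.    ] F [0.3061 1.2857 3.7017] T [ 0.216  -0.0476 -0.0662] q6 30.89470647420828 0.05435544798109423
```

Call:
drive_tool --moves '[-0.03,-0.03,0.03,0.03,-0.06,-0.4,0,-0.03,-0.02,0.03,0.01,-0.01,-0.3,0,-0.02,-0.02,0.03,0,0,-0.2,0]'

```text
time_s: 4.93
tool_pos: [0.5281, -0.0552, 0.1375]
orientation: [[0.7, 0.715, 0.004], [0.715, -0.7, -0.001], [0.002, 0.004, -1.0]]
force: [0.5, 0.2, 2.8]
grip_width: 0.0539
```

```bash
python3 st.py
```

```text
4.9333 [ 0.5281 -0.0552  0.1375] yaw 45.6 z [ 0.0041 -0.0009 -1.    ] F [0.4541 0.2198 2.7539] T [ 0.0503 -0.0861  0.0146] q6 25.3530910094249 0.05388322805908272
```

Call:
drive_tool --moves '[-0.01,-0.01,0.04,0,0,0,0,-0.01,-0.01,0.04,0,0,0,0]'

```text
time_s: 5.1
tool_pos: [0.528, -0.0554, 0.1369]
orientation: [[0.699, 0.715, 0.006], [0.715, -0.699, -0.002], [0.003, 0.005, -1.0]]
force: [-1.7, 1.4, 9.9]
grip_width: 0.0547
```

```bash
python3 st.py
```

```text
5.1 [ 0.528  -0.0554  0.1369] yaw 45.65 z [ 0.006  -0.0016 -1.    ] F [-1.7311  1.3566  9.9001] T [0.3897 0.4498 0.1894] q6 25.284177801461546 0.05466284585317351
```

Call:
drive_tool --moves '[-0.02,-0.02,0.02,0.03,-0.05,-0.3,0,-0.01,-0.01,0.02,0,0,-0.2,0]'

```text
time_s: 5.27
tool_pos: [0.5274, -0.0556, 0.1362]
orientation: [[0.66, 0.751, 0.002], [0.751, -0.66, -0.004], [-0.002, 0.004, -1.0]]
force: [1.2, 0.6, -0.1]
grip_width: 0.0542
```

```bash
python3 st.py
```

```text
5.2667 [ 0.5274 -0.0556  0.1362] yaw 48.7 z [ 0.0023 -0.0041 -1.    ] F [ 1.175   0.6003 -0.0862] T [ 0.0867 -0.3199  0.0888] q6 22.39333749364039 0.0542314779072799
```

Call:
drive_tool --moves '[0,0,0.06,0,0,-0.2,0,0,0,0.05,0,0,-0.1,0]'

```text
time_s: 5.43
tool_pos: [0.5272, -0.0556, 0.1321]
orientation: [[0.634, 0.773, 0.002], [0.773, -0.634, -0.004], [-0.002, 0.004, -1.0]]
force: [1.3, -0.8, -2.2]
grip_width: 0.0544
```

```bash
python3 st.py
```

```text
5.4333 [ 0.5272 -0.0556  0.1321] yaw 50.62 z [ 0.0022 -0.0038 -1.    ] F [ 1.2534 -0.8337 -2.1835] T [ 0.0683 -0.2177  0.0674] q6 20.46164580876879 0.054394173007590356
```

Call:
drive_tool --moves '[0,0,0.06,0,0,0,0,0,0,0.05,0,0,0,0,0,0,0.03,0,0,0,0]'

```text
time_s: 5.68
tool_pos: [0.5262, -0.0555, 0.1261]
orientation: [[0.635, 0.773, -0.0], [0.773, -0.635, -0.003], [-0.003, 0.002, -1.0]]
force: [0.4, 0.5, 3.8]
grip_width: 0.0544
```

```bash
python3 st.py
```

```text
5.6833 [ 0.5262 -0.0555  0.1261] yaw 50.59 z [-0.     -0.0032 -1.    ] F [0.3603 0.451  3.8105] T [ 0.1955  0.044  -0.0239] q6 20.475787313297193 0.054355245658872064
```

Call:
drive_tool --moves '[0.01,0.01,0.02,0,0,0.4,0,0,0,0.02,0,0,0.4,0,0,0,0.02,0,0,0.3,0]'

```text
time_s: 5.93
tool_pos: [0.5265, -0.0555, 0.1253]
orientation: [[0.723, 0.691, -0.001], [0.691, -0.723, -0.003], [-0.003, 0.001, -1.0]]
force: [-1.2, 0.4, 4.3]
grip_width: 0.0545
```

```bash
python3 st.py
```

```text
5.9333 [ 0.5265 -0.0555  0.1253] yaw 43.7 z [-0.0011 -0.003  -1.    ] F [-1.223   0.4091  4.3062] T [0.1119 0.1591 0.0156] q6 27.382338121084732 0.054457454353301654
```

Call:
drive_tool --moves '[0,0,0.015,0,0,0.4,0,0,0,0.015,0,0,0.4,0,0,0,0.015,0,0,0.4,0,0,0,0.015,0,0,0.3,0]'

```text
time_s: 6.27
tool_pos: [0.5267, -0.0555, 0.1257]
orientation: [[0.827, 0.562, -0.001], [0.562, -0.827, -0.003], [-0.003, 0.002, -1.0]]
force: [-0.8, 0.8, 3.0]
grip_width: 0.0543
```

```bash
python3 st.py
```

```text
6.2667 [ 0.5267 -0.0555  0.1257] yaw 34.19 z [-0.0013 -0.003  -1.    ] F [-0.7832  0.7652  3.0218] T [0.1788 0.1276 0.0091] q6 36.89951421085131 0.05430269913087443
```

Call:
drive_tool --moves '[0,0,0.02,0,0,0.4,0,0,0,0.02,0,0,0.4,0,0,0,0.02,0,0,0.4,0,0,0,0.02,0,0,0.3,0]'

```text
time_s: 6.6
tool_pos: [0.527, -0.0556, 0.1255]
orientation: [[0.909, 0.418, -0.001], [0.418, -0.909, -0.003], [-0.003, 0.002, -1.0]]
force: [-1.6, 0.6, 4.4]
grip_width: 0.0541
```

```bash
python3 st.py
```

```text
6.6 [ 0.527  -0.0556  0.1255] yaw 24.68 z [-0.0014 -0.0031 -1.    ] F [-1.5516  0.5947  4.4351] T [0.2441 0.1674 0.0341] q6 46.41973601555562 0.05413112358043409
```

Call:
drive_tool --moves '[0,0,0.02,0,0,0.4,0,0,0,0.02,0,0,0.4,0,0,0,0.02,0,0,0.3,0]'

```text
time_s: 6.85
tool_pos: [0.5271, -0.0556, 0.1254]
orientation: [[0.953, 0.304, -0.002], [0.304, -0.953, -0.003], [-0.003, 0.002, -1.0]]
force: [-0.8, 0.4, 4.1]
grip_width: 0.0541
```

```bash
python3 st.py
```

```text
6.85 [ 0.5271 -0.0556  0.1254] yaw 17.7 z [-0.0017 -0.0031 -1.    ] F [-0.7858  0.3705  4.1158] T [ 0.1153  0.2012 -0.0269] q6 53.40517703357911 0.054139146517124294
```

Call:
drive_tool --moves '[0,0,0.02,0,0,0.35,0,0,0,0.02,0,0,0.35,0,0,0,0.02,0,0,0.3,0]'

```text
time_s: 7.1
tool_pos: [0.5273, -0.0556, 0.1254]
orientation: [[0.98, 0.197, -0.002], [0.197, -0.98, -0.003], [-0.002, 0.003, -1.0]]
force: [-1.5, 0.2, 4.6]
grip_width: 0.0543
```

```bash
python3 st.py
```

```text
7.1 [ 0.5273 -0.0556  0.1254] yaw 11.36 z [-0.0018 -0.003  -1.    ] F [-1.5483  0.1843  4.5886] T [0.1529 0.2181 0.0631] q6 59.75360216209205 0.054343119486863
```

Call:
drive_tool --moves '[0,0,0.02,0,0,0.3,0,0,0,0.02,0,0,0.25,0]'

```text
time_s: 7.27
tool_pos: [0.5274, -0.0556, 0.1254]
orientation: [[0.991, 0.136, -0.002], [0.136, -0.991, -0.003], [-0.002, 0.003, -1.0]]
force: [-1.2, 0.5, 4.4]
grip_width: 0.0543
```

```bash
python3 st.py
```

```text
7.2667 [ 0.5274 -0.0556  0.1254] yaw 7.84 z [-0.0019 -0.003  -1.    ] F [-1.1703  0.4755  4.4025] T [0.2004 0.1381 0.0266] q6 63.2702232814133 0.054270035985311195
```

Call:
drive_tool --moves '[0,0,0.02,0,0,0.25,0,0,0,0.02,0,0,0.25,0]'

```text
time_s: 7.43
tool_pos: [0.5275, -0.0556, 0.1254]
orientation: [[0.997, 0.081, -0.002], [0.081, -0.997, -0.003], [-0.002, 0.003, -1.0]]
force: [-0.9, 1.6, 4.4]
grip_width: 0.0539
```

```bash
python3 st.py; python3 look.py 6
```

```text
7.4333 [ 0.5275 -0.0556  0.1254] yaw 4.67 z [-0.0021 -0.0029 -1.    ] F [-0.9258  1.579   4.3643] T [0.2094 0.1516 0.0225] q6 66.45328461309212 0.05393925305459109
7.4333 [ 0.5275 -0.0556  0.1254] [[ 0.9967  0.0814 -0.0021]
 [ 0.0814 -0.9967 -0.0029]
 [-0.0023  0.0028 -1.    ]] [-18.9647   8.7939 104.4114  -0.2153  66.8512  66.4533] [-0.9258  1.579   4.3643] 0.05393925305459109
```

View pics/w6.png

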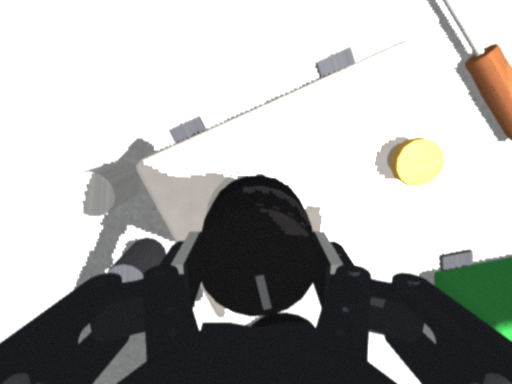

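The index mark is still at (263,292) in the wrist view, the same spot as before turning, so the cap is turning with the gripper and not slipping.

Call:
drive_tool --moves '[0,0,0.02,0,0,0.25,0,0,0,0.02,0,0,0.25,0]'

```text
time_s: 7.65
tool_pos: [0.5276, -0.0556, 0.1252]
orientation: [[1.0, 0.027, -0.002], [0.027, -1.0, -0.003], [-0.002, 0.003, -1.0]]
force: [-1.2, 0.8, 4.7]
grip_width: 0.0541
```

```bash
python3 st.py
```

```text
7.65 [ 0.5276 -0.0556  0.1252] yaw 1.55 z [-0.002 -0.003 -1.   ] F [-1.1762  0.7599  4.6956] T [0.2507 0.2174 0.0791] q6 69.5722324269746 0.0540775225190976
```

Call:
drive_tool --moves '[0,0,0.02,0,0,0.2,0,0,0,0.02,0,0,0.2,0]'

```text
time_s: 7.82
tool_pos: [0.5278, -0.0556, 0.125]
orientation: [[1.0, -0.017, -0.002], [-0.017, -1.0, -0.003], [-0.002, 0.003, -1.0]]
force: [-2.0, 0.3, 4.9]
grip_width: 0.0543
```

```bash
python3 st.py
```

```text
7.8167 [ 0.5278 -0.0556  0.125 ] yaw -0.97 z [-0.0019 -0.003  -1.    ] F [-1.9614  0.259   4.9006] T [0.1781 0.1935 0.0863] q6 72.0928222792062 0.05429302966712798
```

Call:
drive_tool --moves '[0,0,0.02,0,0,0.2,0,0,0,0.02,0,0,0.2,0]'

```text
time_s: 7.98
tool_pos: [0.5279, -0.0553, 0.1246]
orientation: [[0.998, -0.061, -0.002], [-0.061, -0.998, -0.002], [-0.002, 0.002, -1.0]]
force: [-3.6, 3.0, 9.1]
grip_width: 0.0543
```

```bash
python3 st.py
```

```text
7.9833 [ 0.5279 -0.0553  0.1246] yaw -3.52 z [-0.0019 -0.0022 -1.    ] F [-3.6154  3.0071  9.0619] T [0.5734 0.4068 0.2619] q6 74.64214867341695 0.0542751426837847
```

Call:
drive_tool --moves '[-0.01,0,0.02,0,0,0.15,0]'

```text
time_s: 8.07
tool_pos: [0.5278, -0.0551, 0.1247]
orientation: [[0.997, -0.077, -0.002], [-0.077, -0.997, -0.002], [-0.001, 0.002, -1.0]]
force: [-1.2, 1.3, 6.0]
grip_width: 0.0542
```

```bash
python3 st.py
```

```text
8.0667 [ 0.5278 -0.0551  0.1247] yaw -4.44 z [-0.0015 -0.0021 -1.    ] F [-1.2326  1.2924  6.0027] T [0.2411 0.2487 0.653 ] q6 75.56792480343003 0.05418225828553296
```

Call:
drive_tool --moves '[0,0,0,0,0,-0.03,0]'

```text
time_s: 8.15
tool_pos: [0.5278, -0.0551, 0.1248]
orientation: [[0.997, -0.074, -0.001], [-0.074, -0.997, -0.002], [-0.001, 0.002, -1.0]]
force: [-1.1, -0.0, 1.2]
grip_width: 0.0545
```

```bash
python3 st.py
```

```text
8.15 [ 0.5278 -0.0551  0.1248] yaw -4.25 z [-0.0014 -0.0024 -1.    ] F [-1.0861 -0.0349  1.1538] T [0.0635 0.0814 0.3456] q6 75.396919532366 0.05445341672839897
```

Stop felt: the torque rose sharply at yaw of about -4°. That matches the geometry, since the drop edge at about 40° less 52° plus a pin half-width of 8° gives about -4°. I'm easing the torque, then releasing.

Call:
drive_tool --moves '[0,0,0,0,0,-0.04,0]'

```text
time_s: 8.23
tool_pos: [0.5278, -0.0551, 0.1248]
orientation: [[0.998, -0.069, -0.002], [-0.069, -0.998, -0.003], [-0.001, 0.003, -1.0]]
force: [-0.7, -0.2, 3.3]
grip_width: 0.0541
```

```bash
python3 st.py; python3 look.py 7
```

```text
8.2333 [ 0.5278 -0.0551  0.1248] yaw -3.97 z [-0.0016 -0.0025 -1.    ] F [-0.6864 -0.2472  3.2634] T [0.1189 0.0444 0.2008] q6 75.12827926709373 0.054052357653987124
8.2333 [ 0.5278 -0.0551  0.1248] [[ 0.9976 -0.0693 -0.0016]
 [-0.0693 -0.9976 -0.0025]
 [-0.0014  0.0026 -1.    ]] [-18.9168   8.8521 104.4198  -0.1815  66.7658  75.1283] [-0.6864 -0.2472  3.2634] 0.054052357653987124
```

View pics/w7.png

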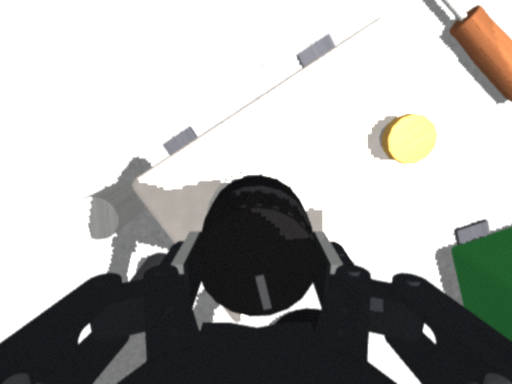

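Call:
drive_tool --moves '[0,0,0,0,0,0,1,0,0,0,0,0,0,1,0,0,0,0,0,0,1,0,0,0,0,0,0,1,0,0,0,0,0,0,1,0,0,0,0,0,0,1]'

```text
time_s: 8.78
tool_pos: [0.5264, -0.0551, 0.1222]
orientation: [[0.997, -0.071, -0.005], [-0.071, -0.997, -0.002], [-0.005, 0.002, -1.0]]
force: [-0.0, -0.4, 0.1]
grip_width: 0.0852
```

```bash
python3 st.py; python3 look.py 8
```

```text
8.7833 [ 0.5264 -0.0551  0.1222] yaw -4.06 z [-0.0049 -0.0016 -1.    ] F [-0.004  -0.3539  0.123 ] T [-0.0361  0.0044 -0.0294] q6 75.17805988064951 0.0851500279634105
8.7833 [ 0.5264 -0.0551  0.1222] [[ 0.9975 -0.0708 -0.0049]
 [-0.0708 -0.9975 -0.0016]
 [-0.0048  0.002  -1.    ]] [-18.9603   8.9933 104.5807  -0.1958  66.661   75.1781] [-0.004  -0.3539  0.123 ] 0.0851500279634105
```

View pics/w8.png

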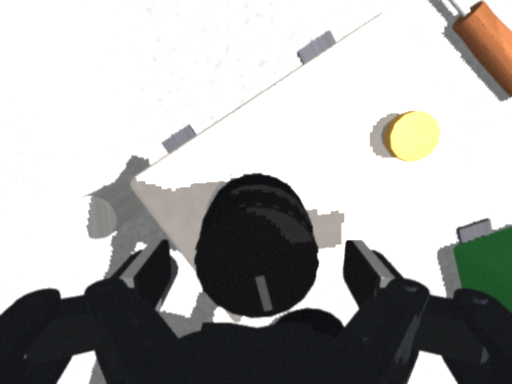

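Call:
drive_tool --moves '[0,0,-0.5,0,0,0,1,0,0,-0.8,0,0,0,1,0,0,-0.8,0,0,0,1,0,0,-0.8,0,0,0,1,-0.4,0,-0.8,0,0,0,1,-0.8,0,-0.6,0,0,0,1,-0.9,0,0,0,0,0,1,-0.9,0,0,0,0,0,1,-0.9,0,0,0,0,0,1,-0.9,0,0,0,0,0,1,0,0,0,0,0,0,1,0,0,0,0,0,0,1]'

```text
time_s: 9.83
tool_pos: [0.3776, -0.0443, 0.2584]
orientation: [[0.997, -0.071, -0.003], [-0.071, -0.997, -0.003], [-0.003, 0.004, -1.0]]
force: [0.0, -0.3, 0.9]
grip_width: 0.0852
```

Run:
```python
from h import *
from workcell import r
from scipy.optimize import minimize
print(r.get_state()["tool_pos"],r.get_state()["force"])
ms=r.camera_model("side")
def fit(p,th):
    S=p.astype(float).max(2);M=(S<th)*1.;w=np.zeros_like(M);w[158:200,225:270]=1
    print(int(M[w>0].sum()))
    f=lambda z:(((sil(ms,.5272,-.0553+z[1],z[0])-M)*w)**2).sum()
    b=minimize(f,[.145,0],method="Nelder-Mead",options=dict(initial_simplex=[[.145,0],[.155,0],[.145,.004]]));return b.x,b.fun
a=cv2.imread("pics/side0.png");b=r.read_camera("side")[:,:,::-1].copy();cv2.imwrite("pics/side1.png",b)
t=r.read_camera("top")[:,:,::-1].copy();cv2.imwrite("pics/top1.png",t);t0=cv2.imread("pics/top0.png")
print("before",fit(a,72),"after",fit(b,72))
f=lambda x:cv2.convertScaleAbs(cv2.resize(x,(390,290),interpolation=cv2.INTER_CUBIC),alpha=1.7)
cv2.imwrite("pics/cmp.png",np.vstack([np.hstack([f(t0[120:270,170:370]),f(t[120:270,170:370])]),np.hstack([f(a[130:280,180:380]),f(b[130:280,180:380])])]))
```

```text
[ 0.37756062 -0.04427268  0.2583902 ] [ 0.03108256 -0.27489131  0.93959192]
644
589
before (array([0.14922035, 0.00056126]), np.float64(46.90648212226067)) after (array([0.1345197 , 0.00109262]), np.float64(33.495501730103804))
```

View pics/cmp.png

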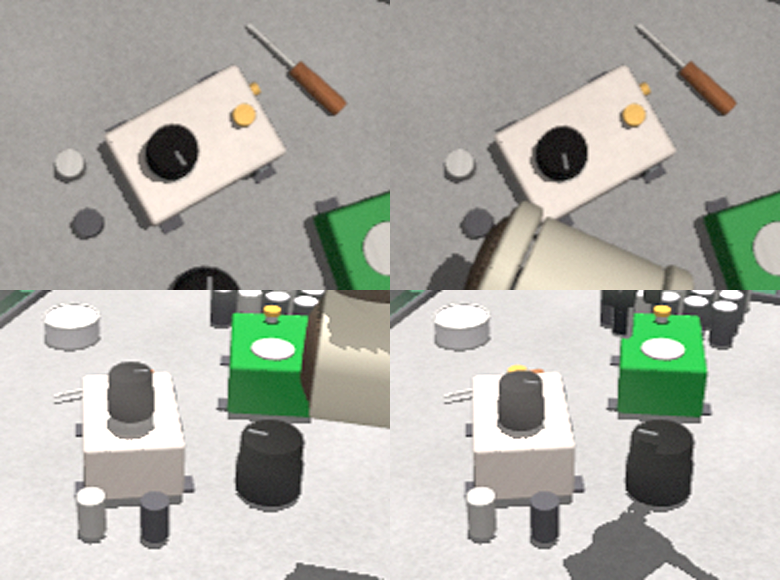

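The side view shows the cap about 14 mm lower. In the top view the mark has turned clockwise, and the blanks and scraper haven't moved. Handing in.

```bash
python3 -c "
from workcell import r
print(r.hand_in())"
```

```text
the job is handed in; nothing more can be done
None
```

The cap is screwed home at its stop and released, and the job is handed in. However, I may have gone over the 0.4 N m turning limit for a moment when it met the stop.

**What I did:** I gripped the small black cap on the cream tank and turned it counter-clockwise about 30° with light downward pressure until it dropped. I then turned it clockwise about 55° until it met the stop, eased off, opened the gripper and backed away. This took about 10 s.

**Final checks:**
- **Height:** the side-view fit puts the cap 14.7 mm lower (14 expected), good to about 1 mm. The gripper itself had come down 13.4 mm when I stopped.
- **Angle:** the stop came at a gripper heading of about -4°, where the thread geometry predicted it. The mark on the knob stayed put relative to the gripper, so there was no slip.
- **Surroundings:** the blanks, scraper and breather look unmoved in the pictures. Wrist forces stayed below about 10 N in every reading.

**What went wrong:** on the last step against the stop, the wrist turning torque read 0.65 N m, above the advised 0.4. It fell to 0.35 and then 0.20 N m over the next two readings as I eased off. I can't tell how much of that peak reached the thread.

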